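# Lock the knife strop into its bench cleats

## Task

Put the loose knife strop (the long wooden bar with a leather face) into its cleats on the bench and lock it there for sharpening. Only push it about flat on the bench, never lifting it or taking it between the fingers: its left end has to slip in behind the keeper's lip while the bar lies aslant, clear of the post, then its right end is swung in past the post until the bar lies fully home and straight along the back fence. Last, push the steel turn-button on the post round, by way of the robot's side, until it lies closed along the front of the bar; leave the brown tin, the black spool, the blue jar and the tack box where they stand.

Things in the scene. Friction and masses are not known exactly. Their poses are not given: they have to be found in the camera images.
- strop: Loose knife strop: pale wooden bar faced with brown leather, 190 mm long (its y), 36 wide (x), 24 high, square corners, 0.15 to 0.26 kg. Origin: centre of its underside, on the bench top (z = 0); z up, +y towards its left end as the robot sees it. Starts between robot and cleats, up to 0.3 rad askew, its left end 15 to 65 mm right of the end block. Slides with ordinary friction; stops when not pushed.
- strop_bed: Fixed wooden cleats, 16 mm high. Origin: on the bench top, at the back fence's inner face, half way along the bay; +x into the fence, away from the robot; +y along it to the left. Fence: x 0 to 18 mm, y -60 to +100. End block (left): inner face at y = +100 mm, x -66 to +18. The bay is 200 mm long, from end block to post.
- bay_home (a point): Where the strop's origin belongs when home: on the bench top, x -18, y 0 mm of the cleats' frame (with 5 mm of play either way in y); axes as the cleats'. The strop's y axis then lies along the cleats' y.
- lip_tip (a point): Inner right corner of the keeper's lip, at x -46, y +80 mm of the cleats' frame, on the bench top. The lip (16 mm high) fills x -66 to -46, y +80 to +100 mm, joined to the end block: it leaves a pocket 46 mm wide before the fence and covers the bar's left 20 mm, so the bar goes in only askew by about 0.3 to 0.45 rad, its right end towards the robot.
- button_pivot (a point): Vertical axis of the turn-button and centre of its steel post (26 mm in diameter, 22 mm high), at x -46, y -113 mm of the cleats' frame; this point is 11.5 mm above the bench.
- button_tip (a point): Centre of the round end (7 mm radius) of the turn-button's finger, 48 mm from the pivot, 11.5 mm above the bench (the finger spans 5.5 to 17.5 mm above it); moves with the button.
- turn_button (a joint): Steel turn-button: finger 14 mm wide reaching 55 mm from the pivot. In rad: 0 closed, a hard stop (finger along the cleats' +y, 3 mm in front of the seated strop); 1.57: finger towards the robot (cleats' -x); 3.14: finger to the right (-y), away from the bay; grows anticlockwise seen from above, to 3.8. Starts at 2.8 to 3.6. Needs about 0.6 N at the tip; stays where left.
- tin_brown: Bystander, to be left alone: flat brown round tin, 73 mm across, 22 mm high; origin: centre of its underside.
- spool_black: Bystander, to be left alone: wooden spool of black thread, 42 mm across, 60 mm high; origin: centre of its underside.
- jar_blue: Bystander, to be left alone: jar with a blue lid, 79 mm across, 70 mm high; origin: centre of its underside.
- tack_box: Bystander, to be left alone: small square rusty box with a lid, 69 x 69 x 60 mm; origin: centre of its underside.

How it is judged (in metres and radians):
At the end, for the whole second after the job is handed in: The strop lies flat and at rest in the bay: its back edge within 3.5 mm of the fence, lengthwise within 7.5 mm of the middle of the bay, straight within 2 degrees; the turn-button is closed to within 0.12 rad (x of strop in the frame of strop_bed between -0.0215 and -0.0145 m and y of strop in the frame of strop_bed between -0.0075 and 0.0075 m and angle between the y axis of strop and the y axis of strop_bed, either way round below 0.035 rad and angle between strop's own z axis and vertical below 0.05 rad and height (world z) of strop below 0.004 m and value of joint turn_button below 0.12 rad and linear speed of strop below 0.01 m/s); the robot touches nothing.
It fails at once if the strop is lifted off the bench or tipped (height (world z) of strop above 0.012 m or angle between strop's own z axis and vertical above 0.15 rad).
It fails at once if the strop is taken between the fingers (x of the grasp point in the frame of strop between -0.015 and 0.015 m and y of the grasp point in the frame of strop between -0.092 and 0.092 m and z of the grasp point in the frame of strop below 0.038 m).
It fails at once if a bystander (brown tin, black spool, blue jar, tack box) is disturbed (distance of any of tin_brown, spool_black, jar_blue, tack_box from where it was at the start of the episode above 0.02 m).
It also fails if it takes over 72 s, if anything falls off the work surface, if the arm or the gripper's body presses on something with over 40 N, if the wrist force passes 120 N, or if a joint passes its speed limit or range.

## Robot

A 7-joint arm with a two-finger parallel gripper is mounted at the origin on a cart in front of the work surface, level with it; the furniture and walls round the work are solid. World frame = base frame: x ahead of the robot, y to its left, z up, the work surface at z = 0. Lengths are in m, angles in degrees, forces in N, time in s.
With the tool pointing down it reaches from about 0.425 to 0.875 m from the base axis. Payload 4.7 kg.
Tool frame: the origin (TCP) lies midway between the tips of the shut fingers; the grasp point (between the pads) lies 19 mm behind it; x points along the fingers, y is the direction in which the jaws open and shut, and the axes are right-handed (so a half turn about x gives the same grasp; the last joint's range is limited). The gripper opens to 85 mm and grips with 20 to 120 N. Pads are 22 mm wide; open, the fingers measure 114 mm over their backs; the gripper's body (76 mm by 85 mm) begins 54 mm behind the grasp point. The pads swing forward as they close: fully open they stand 13 mm farther back than shut.
Start: joints at [66.641, 18.392, -4.016, 83.108, 1.295, 78.541, -3.26], TCP at [0.266, -0.593, 0.208] pointing down, gripper open.
Joint ranges: [-163.93, 163.93], [-17.29, 119.83], [-79.2, 71.16], [3.27, 140.29], [-89.18, 269.18], [5.43, 117.66], [-154.24, 154.24]. Speed limits (degrees/s): [147.25, 147.25, 180, 180, 180, 180, 180].

## Interface

Orientations are given as [roll, pitch, yaw] about the fixed x, y, z axes, in that order (R = Rz(yaw) Ry(pitch) Rx(roll)).
In Python, from station import env gives the robot as it stands.
- The arm moves only by the tool apply_moves, never from a script. Its argument "steps" is text: rows parted by semicolons, each of 6 numbers parted by spaces: the shift along the tool's x, y, z in cm, then the turn, a rotation vector about the tool's x, y, z in degrees. A call has 1 to 20 rows; each row shifts and turns the commanded pose from where the row before left it, along the tool's axes as they then stand; what a row does not reach is not made up. A row lasts 1/8 s, in which the tool goes at most 62.5 mm and 10.7 degrees, less where a joint would pass 70% of its speed; a pose out of reach is approached as far as the arm can. A call with a gripper value outside its range is refused whole. "hand" is the finger opening in cm, from 0 to 8.54, set as the call begins (left out, the last holds). The fingers move at their own pace and stop on an object; "force" is the grip in N (left out, the last holds). Time passes only in rows, so rows that do not move let the fingers close. It gives the time, the measured TCP pose, the force and the opening at its end, in the units of the state.
- env.state(): the state, without advancing time (a new reading comes with each control period).
- env.read_camera(name): name is "scene" or "side" or "wrist"; returns (picture, depth): 420x560x3 uint8, red, green, blue; 420x560 float32, m along the optical axis (not along the pixel's ray), 0 where there is no reading.
- env.camera_info(name): a dict with "camera_matrix" (3x3 intrinsics, pixels), "extrinsics" (4x4, takes a point from camera to world coordinates). Camera axes: x right, y down, z forward; pixel columns grow to the right and rows downward; lengths in m; the calibration is good to about 2 mm. A picture is of the moment at which its call begins: read the wrist's pose just before it. camera_info takes no time and is no camera call; for the wrist camera it gives the pose at the moment of the call.
- env.finish_job(): hands the job in, once; it reports no verdict.
The state is a dict: "t": time; "joint_pos": joint angles; "qd": joint speeds; "joint_torque": joint torques, N m; "position": TCP position; "orientation": TCP orientation; "wrist_force": force on the tool from outside, world axes, zero at the start; "torque": the same for the moment, N m; "grip_width": opening from 0.0 (shut) to 1.0 (fully open).
Only numpy, scipy, OpenCV 4.12 (cv2) and the standard library are available. Lean on these libraries where they do the work, as an engineer would, in place of code of your own. Each camera call takes 0.05 s, during which the arm holds its last target.

## Working session

There is one attempt and no reset: what is moved stays moved. The work goes in short steps, Python scripts to look and compute and a tool call to move; the robot and the scene stay as the last step left them, time stands still between calls to the robot, and variables do not carry over. Pictures are saved under pics/ and viewed, and the job is handed in when it is done.

Besides the shell and the picture viewer there is one more tool, called after "Request:" as name(argument=value, ...) on one line, values as JSON. apply_moves: Moves the arm, as the interface text tells. Its arguments: {"type":"object","properties":{"steps":{"type":"string"},"hand":{"type":"number"},"force":{"type":"number"}},"required":["steps"]}

```bash
ls; mkdir -p pics; python3 - <<'E'
from station import env
import cv2
print(env.state())
for n in ["scene","side"]:
    p,d=env.read_camera(n); cv2.imwrite(f"pics/{n}0.png",p[:,:,::-1]); 
    print(n,env.camera_info(n))
E
```

```text
pics
{'t': 0.0, 'joint_pos': array([66.642098  , 18.43951523, -4.01534505, 83.17631043,  1.29463072,
       78.54243921, -3.25941625]), 'qd': array([-0.03217681,  0.15307794, -0.01073801,  0.1032607 , -0.08332896,
       -0.04524422, -0.00289033]), 'joint_torque': array([ 1.34652792e-04, -4.93590117e+01, -3.82307880e-01, -3.14329076e+01,
        1.29821553e-02,  1.13439438e-02, -1.27357384e-05]), 'position': array([ 0.26579919, -0.59250623,  0.20690604]), 'orientation': array([-87.15315086,  89.88682254, 117.01486512]), 'wrist_force': array([ 0.24168871, -0.38198695,  0.182971  ]), 'torque': array([ 0.00163965, -0.01408747, -0.03329993]), 'grip_width': 0.9996986910361912}
scene {'camera_matrix': array([[492.30593011,   0.        , 281.33505061],
       [  0.        , 492.30593011, 213.4400968 ],
       [  0.        ,   0.        ,   1.        ]]), 'extrinsics': array([[ 0.9260371 ,  0.21232852, -0.31204468,  0.89879853],
       [ 0.37728676, -0.49777791,  0.78094293, -1.15977874],
       [ 0.01048751, -0.84091245, -0.54106955,  0.60840397],
       [ 0.        ,  0.        ,  0.        ,  1.        ]])}
side {'camera_matrix': array([[497.46279348,   0.        , 280.83092721],
       [  0.        , 497.46279348, 208.72345555],
       [  0.        ,   0.        ,   1.        ]]), 'extrinsics': array([[ 9.24439615e-01, -1.44874669e-01,  3.52736061e-01,
         2.15802791e-01],
       [-3.81328095e-01, -3.49924950e-01,  8.55652624e-01,
        -1.23256435e+00],
       [-5.31242548e-04, -9.25507353e-01, -3.78729268e-01,
         4.45009299e-01],
       [ 0.00000000e+00,  0.00000000e+00,  0.00000000e+00,
         1.00000000e+00]])}
```

View pics/scene0.png

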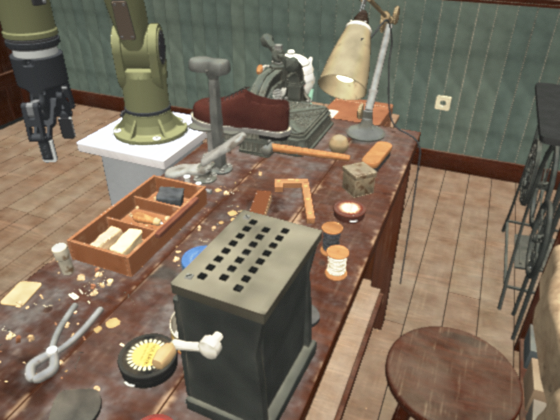

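View pics/side0.png

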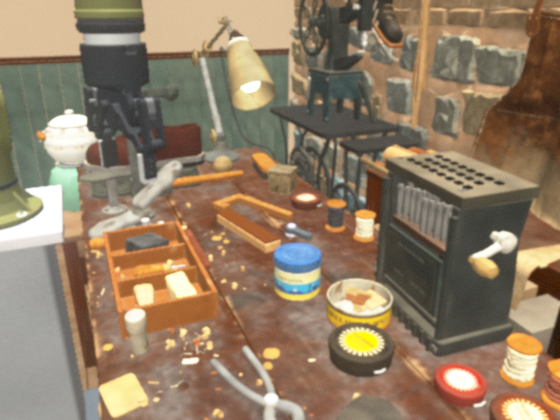

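```bash
cat > h.py <<'E'
from station import env
import numpy as np, cv2
def ray(n,u,v,z=0.,info=None):
    i=info or env.camera_info(n); K=i["camera_matrix"];T=i["extrinsics"]
    d=T[:3,:3]@np.linalg.solve(K,[u,v,1.]); o=T[:3,3]
    return o+d*(z-o[2])/d[2]
def proj(n,p,info=None):
    i=info or env.camera_info(n); T=np.linalg.inv(i["extrinsics"]); c=T[:3,:3]@np.asarray(p)+T[:3,3]; q=i["camera_matrix"]@c; return q[:2]/q[2]
E
python3 - <<'E'
from h import *
for n,box in [("side",(190,150,340,270)),("scene",(230,150,400,290))]:
    im=cv2.imread(f"pics/{n}0.png"); x0,y0,x1,y1=box
    cv2.imwrite(f"pics/{n}0z.png",cv2.resize(im[y0:y1,x0:x1],None,fx=4.7,fy=4.7,interpolation=cv2.INTER_CUBIC)[:600,:800])
for p in [(215,205),(278,243),(240,193),(310,233),(283,180),(298,270),(337,215),(305,200)]: print(p,ray("side",*p,.02).round(3))
E
```

```text
(215, 205) [ 0.48  -0.194  0.02 ]
(278, 243) [ 0.54  -0.432  0.02 ]
(240, 193) [ 0.558 -0.14   0.02 ]
(310, 233) [ 0.617 -0.414  0.02 ]
(283, 180) [ 0.693 -0.09   0.02 ]
(298, 270) [ 0.532 -0.543  0.02 ]
(337, 215) [ 0.711 -0.353  0.02 ]
(305, 200) [ 0.685 -0.244  0.02 ]
```

View pics/side0z.png

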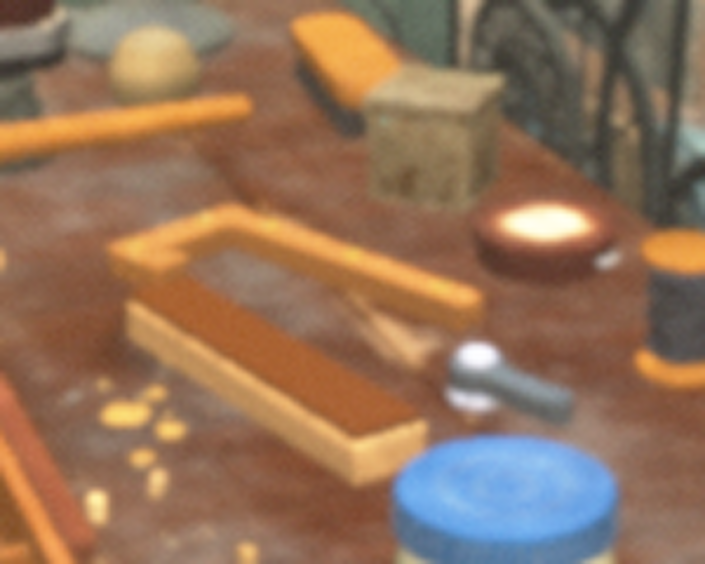

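View pics/scene0z.png

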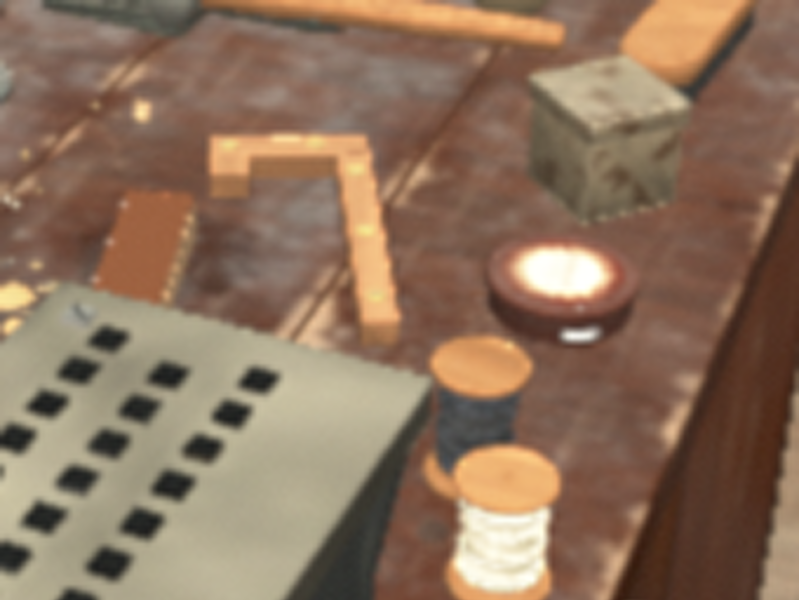

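```bash
cat >> h.py <<'E'
from scipy.spatial.transform import Rotation as Ro
def pose():
    s=env.state(); return np.array(s["position"]), Ro.from_euler("xyz",s["orientation"],degrees=True)
def rows(target,yaw=None):
    """tool-frame shift (cm) to a world TCP target and turn about tool x"""
    p,R=pose(); d=R.inv().apply(np.asarray(target)-p)*100
    return d.round(2)
E
python3 - <<'E'
from h import *
p,R=pose(); print(p,R.as_matrix().round(3))
i=env.camera_info("wrist"); print(i["extrinsics"].round(3), i["camera_matrix"].round(1))
T=i["extrinsics"]; print("cam offset in tool",R.inv().apply(T[:3,3]-p), (R.inv().as_matrix()@T[:3,:3]).round(2))
Z=lambda X,Y:(190+X/4.7,150+Y/4.7)
for nm,X,Y,z in [("strop LR near-left top",128,303,.024),("near right top",352,442,.024),("far right top",427,425,.024),("far left top",205,272,.024),
 ("lip near right",185,258,.016),("near left end block",110,243,.016),("back left",232,205,.016),("fence inner right end",462,312,.016),("fence back right",482,293,.016),("post",474,355,.022),("tip",560,400,.0175),
 ("jar",505,495,.07),("tin",545,222,.022),("box front bottom",430,203,0),("spool top",680,250,.06)]:
    print(nm,ray("side",*Z(X,Y),z).round(3))
E
```

```text
[ 0.26586846 -0.5925673   0.20703761] [[-0.001  0.409 -0.912]
 [ 0.002 -0.912 -0.409]
 [-1.    -0.002  0.   ]]
[[ 0.41  -0.869 -0.277  0.337]
 [-0.912 -0.391 -0.121 -0.562]
 [-0.003  0.302 -0.953  0.372]
 [ 0.     0.     0.     1.   ]] [[370.8   0.  278.5]
 [  0.  370.8 210.8]
 [  0.    0.    1. ]]
cam offset in tool [-0.16467008  0.00113134 -0.07722474] [[ 0.   -0.3   0.95]
 [ 1.    0.   -0.  ]
 [-0.    0.95  0.3 ]]
strop LR near-left top [ 0.468 -0.259  0.024]
near right top [ 0.512 -0.434  0.024]
far right top [ 0.546 -0.431  0.024]
far left top [ 0.512 -0.236  0.024]
lip near right [ 0.514 -0.196  0.016]
near left end block [ 0.485 -0.162  0.016]
back left [ 0.559 -0.134  0.016]
fence inner right end [ 0.614 -0.311  0.016]
fence back right [ 0.631 -0.293  0.016]
post [ 0.594 -0.37   0.022]
tip [ 0.613 -0.418  0.018]
jar [ 0.514 -0.58   0.07 ]
tin [ 0.693 -0.233  0.022]
box front bottom [ 0.672 -0.131  0.   ]
spool top [ 0.691 -0.378  0.06 ]
```

Request:
apply_moves(steps="-1 -2 -5 0 0 0;-1 -2 -5.2 0 0 0;-1 -2 -5.2 0 0 0;0 -2 -5.3 0 0 0;0 -2 -5.3 0 0 0;0 -2 -5.3 0 0 0;0 -2 -5.3 0 0 0;0 -1.4 -5.3 0 0 0;0 0 0 0 0 0;0 0 0 0 0 0;0 0 0 0 0 0", hand=0, force=40)

```text
t: 1.48
position: [0.584, -0.283, 0.2378]
orientation: [17.8, 89.9, -138.2]
wrist_force: [0.2, 0.5, -1.1]
grip_width: -0.002
```

```bash
python3 - <<'E'
from h import *
print(env.state()); i=env.camera_info("wrist"); p,d=env.read_camera("wrist"); cv2.imwrite("pics/w1.png",p[:,:,::-1]); np.savez("w1.npz",K=i["camera_matrix"],T=i["extrinsics"],d=d)
E
```

```text
{'t': 1.475, 'joint_pos': array([ 37.37780554,  18.59695529, -17.99201651,  80.22619757,
         5.77226603,  82.10186202, -46.53232899]), 'qd': array([ 0.27515836, -0.3245923 , -0.20702795, -0.0959314 , -0.21437688,
       -0.11505715,  0.09942412]), 'joint_torque': array([-7.15935901e-01, -4.84349048e+01, -3.26209769e+00, -3.15878105e+01,
       -3.72101180e-02, -5.72377859e-03,  2.75107770e-03]), 'position': array([ 0.58403779, -0.28296169,  0.23778814]), 'orientation': array([  17.76903276,   89.92733525, -138.23309443]), 'wrist_force': array([ 0.24919989,  0.45449749, -1.05535106]), 'torque': array([-0.01265472, -0.04824413, -0.04791235]), 'grip_width': -0.0017833609688491783}
```

View pics/w1.png

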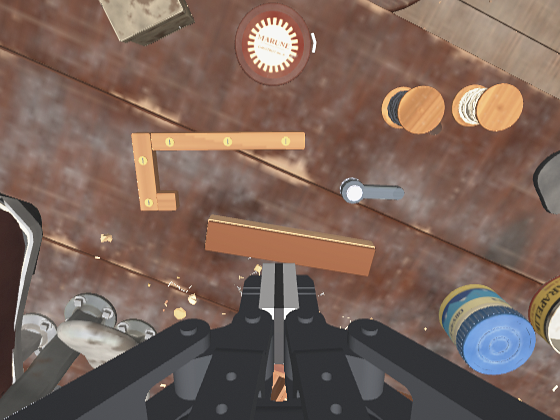

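```bash
python3 - <<'E'
from h import *
im=cv2.imread("pics/w1.png")
c=im[120:290,120:420]; cv2.imwrite("pics/w1z.png",cv2.resize(c,None,fx=2.66,fy=2.66,interpolation=cv2.INTER_CUBIC))
E
```

```text
(no output)
```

View pics/w1z.png

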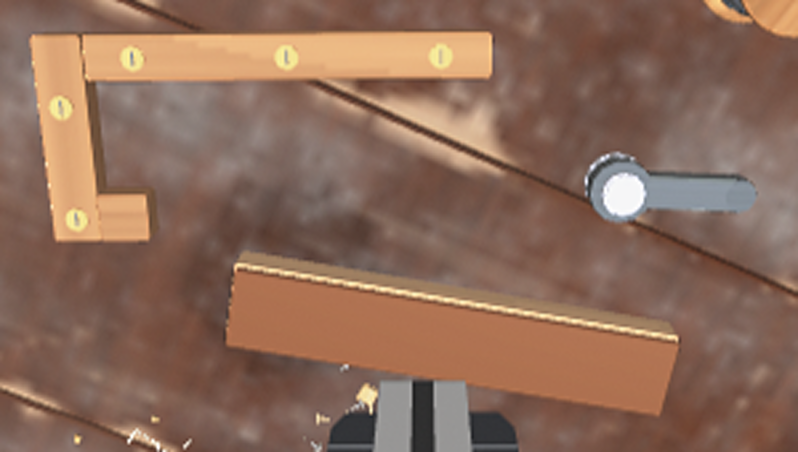

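```bash
cat >> h.py <<'E'
def load(f):
    z=np.load(f); return dict(camera_matrix=z["K"],extrinsics=z["T"])
def fit(local,world):
    """least-squares rigid 2D: world=R(th) local + t"""
    l=np.array(local,float);w=np.array(world)[:,:2]
    a=(l-l.mean(0))@[1,1j]; b=(w-w.mean(0))@[1,1j]
    th=np.angle((np.conj(a)*b).sum()); R=np.array([[np.cos(th),-np.sin(th)],[np.sin(th),np.cos(th)]])
    t=w.mean(0)-R@l.mean(0); return th,R,t,(l@R.T+t-w)
E
python3 - <<'E'
from h import *
i=load("w1.npz"); Z=lambda X,Y:(120+X/2.66,120+Y/2.66)
c=[((491,78),(0,-.06)),((491,33),(.018,-.06)),((148,195),(-.046,.08)),((149,240),(-.066,.08)),((56,241),(-.066,.118)),((32,36),(.018,.118))]
W=[ray("w",*Z(*a),.016,i) for a,b in c]
for (a,b),w in zip(c,W): print(b,w.round(4))
th,R,t,r=fit([b for a,b in c],W); print("bed",np.degrees(th),t,r.round(4))
c2=[((238,265),(.018,.095)),((678,339),(.018,-.095)),((660,414),(-.018,-.095)),((227,346),(-.018,.095))]
W2=[ray("w",*Z(*a),.024,i) for a,b in c2]
th2,R2,t2,r2=fit([b for a,b in c2],W2); print("strop",np.degrees(th2),t2,r2.round(4))
print("strop in bed",np.degrees(th2-th),R.T@(t2-t)); 
for w in W2: print((R.T@(w[:2]-t)*1000).round(1))
for nm,a,z in [("post",(622,193),.022),("tip",(755,195),.0175)]:
    w=ray("w",*Z(*a),z,i); print(nm,w.round(4),R.T@(w[:2]-t)*1000)
print("R",R)
for nm,(u,v),z in [("tin",(274,43),.022),("spool",(418,109),.06),("jar",(499,340),.07),("box corner",(140,40),.0)]:
    w=ray("w",u,v,z,i); print(nm,w.round(3),(R.T@(w[:2]-t)*1000).round())
E
```

```text
(0, -0.06) [ 0.615  -0.2998  0.016 ]
(0.018, -0.06) [ 0.6307 -0.2924  0.016 ]
(-0.046, 0.08) [ 0.5157 -0.193   0.016 ]
(-0.066, 0.08) [ 0.4978 -0.1997  0.016 ]
(-0.066, 0.118) [ 0.4818 -0.1649  0.016 ]
(0.018, 0.118) [ 0.5576 -0.1312  0.016 ]
bed 24.36958870766191 [ 0.59030288 -0.24565831] [[ 0.     -0.0005]
 [ 0.0008 -0.0005]
 [-0.0003  0.0013]
 [-0.0006 -0.0003]
 [-0.0003 -0.0005]
 [ 0.0004  0.0005]]
strop 14.069930183052753 [ 0.51042655 -0.331121  ] [[-0.0009  0.0027]
 [ 0.0013 -0.003 ]
 [ 0.0001 -0.0022]
 [-0.0005  0.0025]]
strop in bed -10.299658524609157 [-0.10802327 -0.04488956]
[-73.7  42.5]
[-107.3 -138.3]
[-141.9 -133.1]
[-109.3   49.4]
post [ 0.5956 -0.3662  0.022 ] [ -44.9431415  -111.97240589]
tip [ 0.616  -0.4169  0.0175] [ -47.30072984 -166.58835468]
R [[ 0.9109028 -0.412621 ]
 [ 0.412621   0.9109028]]
tin [ 0.694 -0.23   0.022] [101. -29.]
spool [ 0.693 -0.371  0.06 ] [  42. -157.]
jar [ 0.522 -0.567  0.07 ] [-194. -264.]
box corner [ 0.645 -0.106  0.   ] [107. 105.]
```

```bash
cat >> h.py <<'E'
BT=np.array([0.5903,-0.2457]); BTH=24.37
def bedR():
    c,s=np.cos(np.radians(BTH)),np.sin(np.radians(BTH)); return np.array([[c,-s],[s,c]])
def b2w(x,y): return BT+bedR()@[x/1000,y/1000]
def w2b(w): return bedR().T@(np.asarray(w)[:2]-BT)*1000
def where():
    p,R=pose(); M=R.as_matrix(); v=-M[:2,2]; yaw=np.degrees(np.arctan2(v[1],v[0]))-BTH
    print("tcp bed",w2b(p).round(1),"z",(p[2]*1000).round(1),"phi",yaw.round(2),"F",env.state()["wrist_force"].round(1),"t",env.state()["t"]); return w2b(p),yaw,p[2]
def go(seq,start=None):
    """seq of (x,y mm bed, z mm, phi deg); print shifts in cm with turn first then shift"""
    if start is None: b,f,z=where(); z*=1000
    else: b,f,z=np.array(start[:2]),start[3],start[2]
    for x,y,zz,ph in seq:
        a=np.radians(ph); dx=x-b[0]; dy=y-b[1]
        fx=np.cos(a)*dx+np.sin(a)*dy; fy=-np.sin(a)*dx+np.cos(a)*dy
        print("turn %.1f  then shift %.2f %.2f %.2f"%(f-ph,(z-zz)/10,-fy/10,-fx/10)); b,f,z=np.array([x,y]),ph,zz
E
python3 - <<'E'
from h import *
go([(-132,25.4,60,-16),(-132,25.4,6,-16)])
E
```

```text
tcp bed [-21.  -31.3] z 237.9 phi -0.38 F [-0.5  0.6  0.5] t 1.525
turn 15.6  then shift 17.79 -2.40 12.23
turn 0.0  then shift 5.40 -0.00 -0.00
```

Request:
apply_moves(steps="0 0 0 7.8 0 0;0 0 0 7.8 0 0;0 -0.6 3.1 0 0 0;2 -0.6 3.1 0 0 0;5 -0.6 3.1 0 0 0;5 -0.6 2.9 0 0 0;5.8 0 0 0 0 0;2.7 0 0 0 0 0;2.7 0 0 0 0 0;0 0 0 0 0 0")

```text
t: 2.78
position: [0.4587, -0.2754, 0.0043]
orientation: [-36.0, 89.8, 152.5]
wrist_force: [-0.5, -1.1, 0.5]
grip_width: -0.002
```

```bash
cat > snap.py <<'E'
import sys
from h import *
n=sys.argv[1]; where(); i=env.camera_info("wrist"); p,d=env.read_camera("wrist"); cv2.imwrite(f"pics/{n}.png",p[:,:,::-1]); np.savez(f"{n}.npz",K=i["camera_matrix"],T=i["extrinsics"],d=d)
E
python3 snap.py w2
```

```text
tcp bed [-132.2   27.2] z 4.3 phi -15.91 F [-0.5 -1.1  0.5] t 2.775
```

View pics/w2.png

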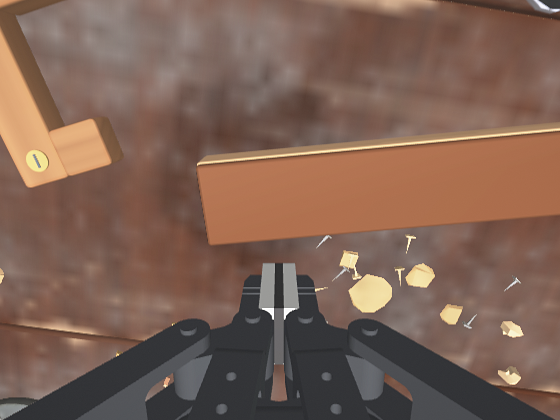

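Request:
apply_moves(steps="0 0 -0.4 0 0 0;0 0 -0.4 0 0 0;0 0 -0.4 0 0 0;0 0 -0.4 0 0 0;0 0 -0.4 0 0 0;0 0 -0.4 0 0 0;0 0 -0.3 0 0 0;0 0 0 0 0 0")

```text
t: 3.82
position: [0.488, -0.2713, 0.0059]
orientation: [-127.0, 90.0, 61.6]
wrist_force: [-0.1, -0.2, -0.2]
grip_width: 0.001
```

```bash
python3 snap.py w3
```

```text
tcp bed [-103.7   18.9] z 5.9 phi -15.78 F [-0.1 -0.2 -0.2] t 3.825
```

View pics/w3.png

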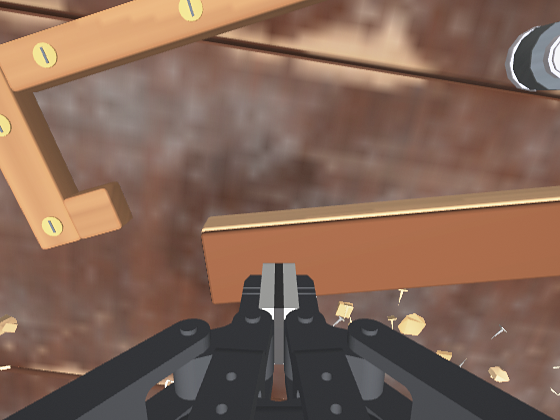

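```bash
python3 - <<'E'
from h import *
p,R=pose(); i=load("w3.npz")
for o in [(0,0,0),(0,0,-.011),(-.019,0,-.011),(-.04,0,-.011),(0,0,.011)]:
    print(o,proj("w",p+R.apply(o),i).round())
for f,c in [("w2",[(198,165),(208,244)]),("w3",[(202,233),(213,302)])]:
    for q in c:
        w=ray("w",*q,.024,load(f+".npz")); print(f,w.round(4),w2b(w).round(1))
a=[ray("w",*q,.024,load("w3.npz"))[:2] for q in [(220,231),(540,200)]]
d=a[0]-a[1]; print("phi",np.degrees(np.arctan2(-d[0],d[1]))-BTH)
E
```

```text
(0, 0, 0) [277. 261.]
(0, 0, -0.011) [277. 240.]
(-0.019, 0, -0.011) [276. 257.]
(-0.04, 0, -0.011) [276. 280.]
(0, 0, 0.011) [277. 281.]
w2 [ 0.5041 -0.2376  0.024 ] [-75.1  42.9]
w2 [ 0.4711 -0.2446  0.024 ] [-108.1   50.2]
w3 [ 0.5043 -0.2371  0.024 ] [-74.8  43.3]
w3 [ 0.4719 -0.245   0.024 ] [-107.6   49.5]
phi -9.872193547963453
```

```bash
python3 - <<'E'
from h import *
i=load("w3.npz"); d=np.load("w3.npz")["d"]; K=i["camera_matrix"];T=i["extrinsics"]
def p3(u,v):
    z=d[v,u]; c=np.linalg.solve(K,[u,v,1.])*z; return T[:3,:3]@c+T[:3,3]
for q in [(230,260),(400,240),(450,260),(400,150),(100,200),(268,270),(290,270),(268,285),(268,300),(277,320),(180,280)]:
    w=p3(*q); print(q,w2b(w).round(1),"z",(w[2]*1000).round(1))
p,_=env.read_camera("side"); cv2.imwrite("pics/side3.png",cv2.resize(p[140:280,180:360,::-1],None,fx=4,fy=4,interpolation=cv2.INTER_CUBIC))
E
```

```text
(230, 260) [-89.7  35.6] z 24.6
(400, 240) [-101.4  -37.1] z 22.5
(450, 260) [-116.6  -56.4] z 22.6
(400, 150) [-68.8 -50.5] z -1.7
(100, 200) [-51.  84.] z 14.9
(268, 270) [-92.5  19. ] z 37.8
(290, 270) [-94.3  10.5] z 38.8
(268, 285) [-91.7  18.3] z 51.4
(268, 300) [-92.1  18.2] z 61.0
(277, 320) [-97.2  16.5] z 66.0
(180, 280) [-104.3   71. ] z -1.6
```

View pics/side3.png

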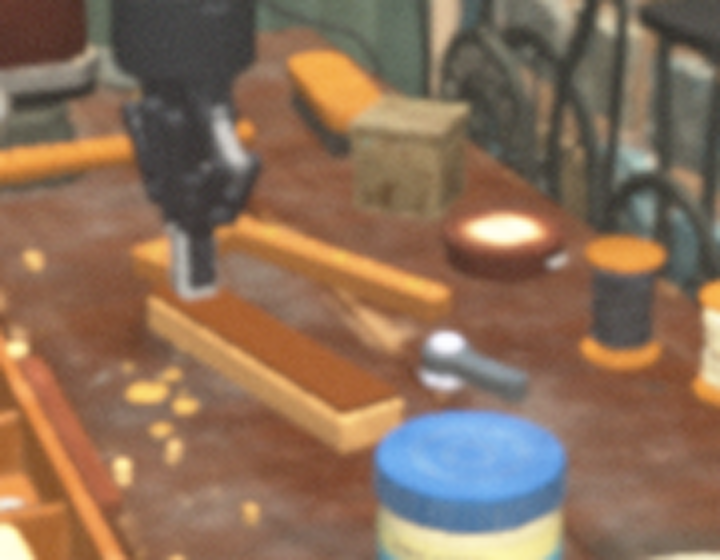

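```bash
python3 - <<'E'
from h import *
p,R=pose(); print(p)
for o in [(0,0,0),(-.01,0,0),(-.025,0,0),(-.025,0,-.011)]: 
    q=proj("side",p+R.apply(o)); print(o,q.round(1), ((q-[180,140])*4).round(0), proj("scene",p+R.apply(o)).round(1))
im=cv2.imread("pics/w3.png")[220:330,220:340]; cv2.imwrite("pics/w3z.png",cv2.resize(im,None,fx=5,fy=5,interpolation=cv2.INTER_CUBIC))
s=env.state(); print(s["wrist_force"],s["joint_torque"].round(2),s["t"])
E
```

```text
[ 0.48767145 -0.27149362  0.00595108]
(0, 0, 0) [228.1 222.8] [192. 331.] [259.1 203.6]
(-0.01, 0, 0) [227.9 218.6] [192. 314.] [259. 200.]
(-0.025, 0, 0) [227.6 212.2] [191. 289.] [258.9 194.4]
(-0.025, 0, -0.011) [232.2 211.2] [209. 285.] [263.5 195. ]
[0.18416138 0.82727656 0.64281178] [-1.000e-01 -4.329e+01 -2.260e+00 -2.589e+01  0.000e+00 -1.000e-02
 -0.000e+00] 3.925
```

View pics/w3z.png

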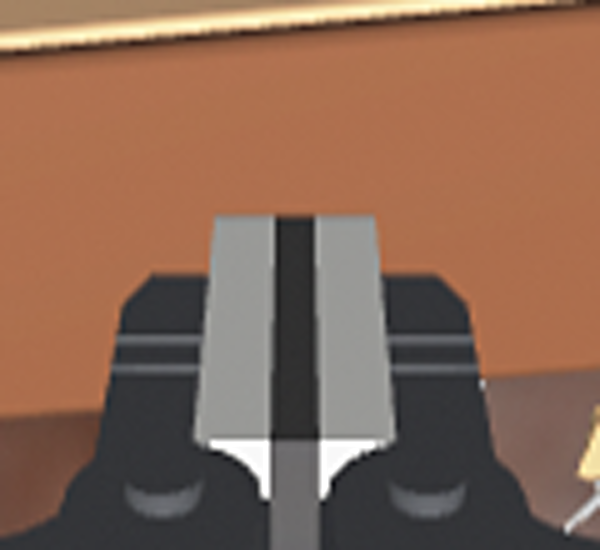

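Request:
apply_moves(steps="-1.5 0 0 0 0 0;0 0 1.5 0 0 0;0 0 2 0 0 0;1.5 0 0 0 0 0;0.8 0 0 0 0 0;0.5 0 0 0 0 0;0.4 0 0 0 0 0;0 0 0 0 0 0")

```text
t: 4.92
position: [0.4533, -0.2764, -0.0114]
orientation: [-50.0, 90.0, 138.6]
wrist_force: [-0.8, -0.6, 0.5]
grip_width: 0.002
```

```bash
python3 snap.py w4; python3 - <<'E'
from h import *
p,d=env.read_camera("side"); cv2.imwrite("pics/side4.png",cv2.resize(p[140:280,180:360,::-1],None,fx=4,fy=4,interpolation=cv2.INTER_CUBIC))
E
```

```text
tcp bed [-137.5   28.6] z -11.4 phi -15.78 F [-0.8 -0.6  0.5] t 4.925
```

View pics/w4.png

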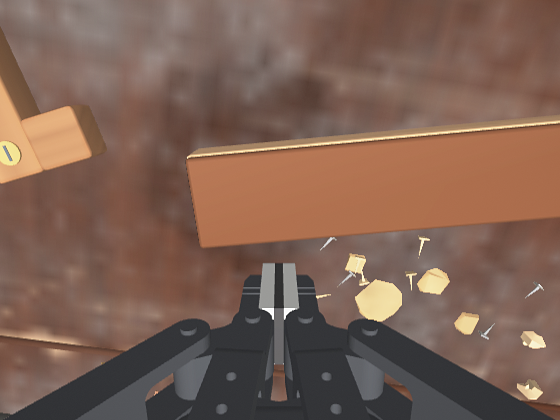

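View pics/side4.png

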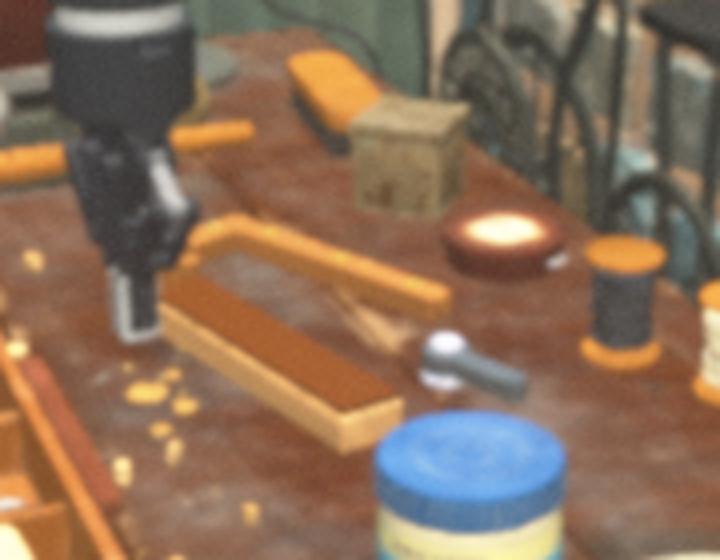

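```bash
python3 - <<'E'
from h import *
p,R=pose()
for z in (0,.005,.01,.015,.02,.025): print(z,[((proj("side",[*(p+R.apply((0,0,o)))[:2],z])-[180,140])*4).round(0) for o in (-.011,0,.011)])
E
```

```text
0 [array([153., 350.]), array([135., 355.]), array([116., 359.])]
0.005 [array([153., 342.]), array([134., 346.]), array([115., 351.])]
0.01 [array([153., 333.]), array([134., 338.]), array([115., 342.])]
0.015 [array([152., 325.]), array([133., 329.]), array([114., 333.])]
0.02 [array([152., 316.]), array([133., 321.]), array([114., 325.])]
0.025 [array([151., 308.]), array([132., 312.]), array([113., 316.])]
```

Request:
apply_moves(steps="0.2 0 -0.4 0 0 0;0 0 -0.5 0 0 0;0 0 -0.5 0 0 0;0 0 -0.4 0 0 0;0 0 -0.4 0 0 0;0 0 -0.4 0 0 0;0 0 -0.4 0 0 0;0 0 -0.3 0 0 0;0 0 0 0 0 0")

```text
t: 6.15
position: [0.4864, -0.2717, -0.0129]
orientation: [156.0, 90.0, -15.4]
wrist_force: [-0.7, -0.8, 0.5]
grip_width: -0.002
```

```bash
python3 snap.py w5
```

```text
tcp bed [-105.4   19.2] z -12.9 phi -15.78 F [-0.7 -0.8  0.5] t 6.15
```

View pics/w5.png

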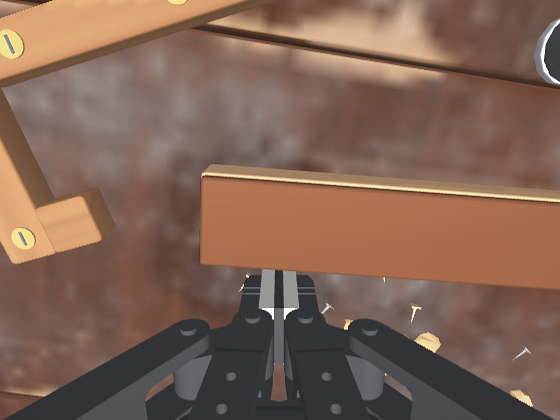

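```bash
cat >> h.py <<'E'
def bar(f,FL,FR,NL,NR):
    """far-left corner, far edge pt, near-left corner, near edge pt (pixels of top face) -> centre, phi in bed"""
    i=load(f); P=[w2b(ray("w",*q,.024,i)) for q in (FL,FR,NL,NR)]
    d=(P[0]-P[1])/np.linalg.norm(P[0]-P[1])+(P[2]-P[3])/np.linalg.norm(P[2]-P[3]); d/=np.linalg.norm(d)
    n=np.array([d[1],-d[0]]); m=(P[0]+P[2])/2
    c=m-95*d; phi=-np.degrees(np.arctan2(d[0],d[1])); print("FL,NL",P[0].round(1),P[2].round(1),"width",((P[0]-P[2])@n).round(1),"angles",[(-np.degrees(np.arctan2(*(a-b)))).round(2) for a,b in ((P[0],P[1]),(P[2],P[3]))]); print("C",c.round(1),"phi",phi.round(2)); return c,phi
E
python3 - <<'E'
from h import *
bar("w5.npz",(202,177.5),(556,201.5),(201,264),(556,289.5))
E
```

```text
FL,NL [-51.   30.7] [-82.4  42.2] width 33.5 angles [np.float64(-19.73), np.float64(-20.28)]
C [-99.2 -52.8] phi -20.01
```

```bash
python3 - <<'E'
from h import *
b,f,z=where()
go([(-115,21.9,-13,-15.8),(-131.2,-38.5,-16,-20)])
E
```

```text
tcp bed [-105.5   19.2] z -12.9 phi -15.79 F [-0.5 -0.   0.3] t 6.2
tcp bed [-105.5   19.2] z -12.9 phi -15.79 F [-0.5 -0.   0.3] t 6.2
turn 0.0  then shift 0.01 -0.01 0.98
turn 4.2  then shift 0.30 6.23 -0.54
```

Request:
apply_moves(steps="0 0 1 0 0 0;0 0 0 4.2 0 0;0 2 -0.2 0 0 0;0 2.2 -0.2 0 0 0;0.3 2 -0.1 0 0 0;0 0 0 0 0 0;0 0 0 0 0 0;0 0 0 0 0 0", hand=6)

```text
t: 7.2
position: [0.4858, -0.3336, -0.0161]
orientation: [-75.6, 90.0, 108.8]
wrist_force: [0.1, -0.4, -0.1]
grip_width: 0.705
```

```bash
python3 snap.py w6;  python3 - <<'E'
from h import *
p,d=env.read_camera("side"); cv2.imwrite("pics/side6.png",cv2.resize(p[140:280,180:360,::-1],None,fx=4,fy=4,interpolation=cv2.INTER_CUBIC))
E
```

```text
tcp bed [-131.5  -36.9] z -16.1 phi -19.92 F [ 0.1 -0.4 -0.1] t 7.2
```

View pics/w6.png

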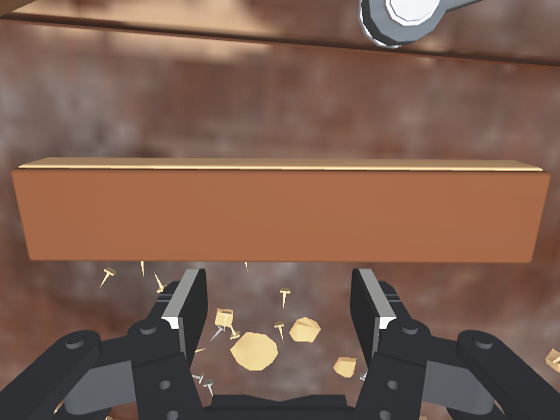

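View pics/side6.png

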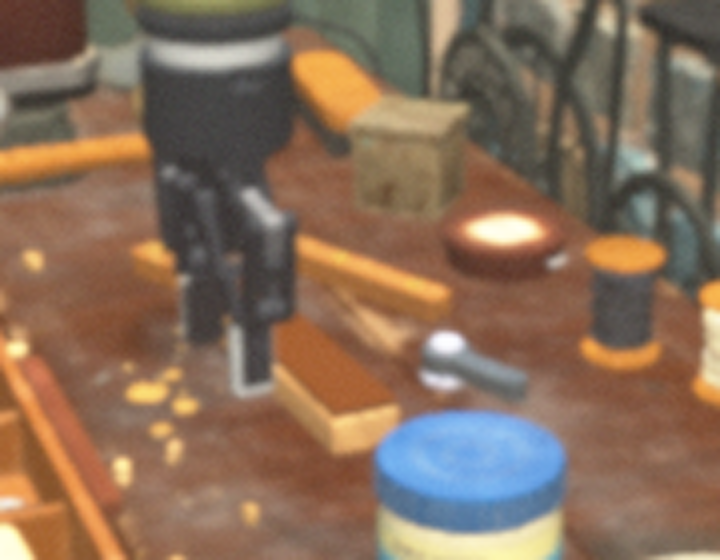

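```bash
cat >> h.py <<'E'
def bar4(f,FL,FR,NR,NL):
    i=load(f); W=[ray("w",*q,.024,i) for q in (FL,FR,NR,NL)]; L=[w2b(w)/1000 for w in W]
    th,R,t,r=fit([(.0168,.0925),(.0168,-.0925),(-.0168,-.0925),(-.0168,.0925)],L); print("C",(t*1000).round(1),"phi",np.degrees(th).round(2),"res mm",(r*1000).round(1).tolist()); return t*1000,np.degrees(th)
E
python3 - <<'E'
from h import *
bar4("w6.npz",(13.5,171),(549.5,173),(532,262),(30,261))
E
```

```text
C [-99.  -50.7] phi -20.05 res mm [[0.4, 1.1], [-0.2, -1.1], [-0.2, 0.0], [0.0, -0.0]]
```

Request:
apply_moves(steps="0 0 -0.4 0 0 0;0 0 -0.4 0 0 0;0 0 -0.4 0 0 0;0 0 -0.4 0 0 0;0 0 -0.4 0 0 0;0 0 -0.4 0 0 0;0 0 -0.4 0 0 0;0 0 -0.35 0 0 0;0 0 0 0 0 0")

```text
t: 8.43
position: [0.5179, -0.332, -0.016]
orientation: [176.5, 89.9, 0.9]
wrist_force: [-0.7, 0.5, 0.8]
grip_width: 0.703
```

```bash
python3 snap.py w7
```

```text
tcp bed [-101.5  -48.7] z -16.0 phi -19.98 F [-0.7  0.5  0.8] t 8.425
```

View pics/w7.png

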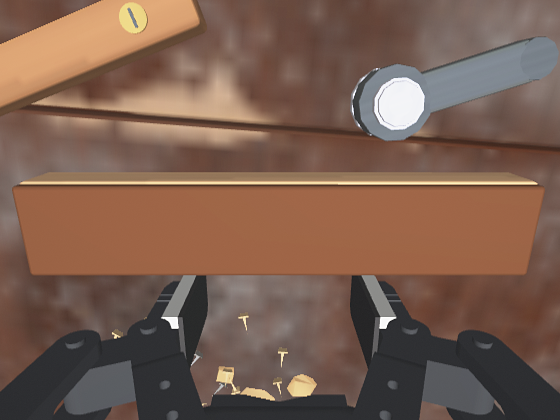

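```bash
python3 - <<'E'
from h import *
C,ph=bar4("w7.npz",(13.5,186),(544,186),(526.5,274),(31.5,274.5))
a=np.radians(ph); bx=np.array([np.cos(a),np.sin(a)]); by=np.array([-np.sin(a),np.cos(a)])
G=np.array([-52.7,0]); print("rem",(G-C)@bx,(G-C)@by)
# path: back off, along to past right end, forward in line, approach
s=lambda x,y:C+x*bx+y*by
for q in [(-42,0),(-42,-122),(0,-122)]: print(q,s(*q).round(1))
go([(*s(-42,0),-16,-20),(*s(-42,-122),-14,-20),(*s(0,-122),-14,-20)])
E
```

```text
C [-73.6 -60. ] phi -19.91 res mm [[0.1, 0.8], [-0.3, -0.8], [-0.0, -0.2], [0.2, 0.1]]
rem -0.7997982741322659 63.549292486765744
(-42, 0) [-113.1  -45.7]
(-42, -122) [-154.6 -160.4]
(0, -122) [-115.1 -174.7]
tcp bed [-101.6  -48.7] z -16.0 phi -19.98 F [ 0.5 -0.2  0.4] t 8.475
turn 0.0  then shift -0.00 0.11 1.18
turn 0.0  then shift -0.20 12.20 -0.02
turn 0.0  then shift 0.00 -0.01 -4.20
```

Request:
apply_moves(steps="0 0 1.2 0 0 0;0 3 0 0 0 0;0 3 0 0 0 0;0 3.2 0 0 0 0;0 3 0 0 0 0;-0.2 0 -2 0 0 0;0 0 -2.2 0 0 0;0 0 0 0 0 0", hand=0)

```text
t: 9.48
position: [0.5575, -0.4503, -0.0141]
orientation: [-147.6, 89.9, 36.9]
wrist_force: [-0.4, 0.6, 0.1]
grip_width: 0.004
```

```bash
python3 snap.py w8
```

```text
tcp bed [-114.3 -172.9] z -14.1 phi -19.88 F [-0.4  0.6  0.1] t 9.475
```

View pics/w8.png

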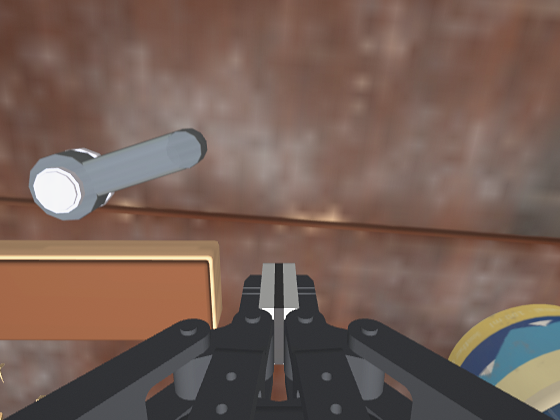

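Request:
apply_moves(steps="0 -0.6 0 0 0 0;0 -0.5 0 0 0 0;0 -0.4 0 0 0 0;0 -0.5 0 0 0 0;0 -0.5 0 0 0 0;0 -0.5 0 0 0 0;0 -0.5 0 0 0 0;0 -0.5 0 0 0 0;0 -0.5 0 0 0 0;0 0 0 0 0 0")

```text
t: 10.78
position: [0.553, -0.4058, -0.0139]
orientation: [-82.9, 90.0, 101.6]
wrist_force: [0.1, -0.0, 0.7]
grip_width: 0.001
```

```bash
python3 snap.py w9;  python3 - <<'E'
from h import *
p,d=env.read_camera("side"); cv2.imwrite("pics/side9.png",cv2.resize(p[140:280,180:360,::-1],None,fx=4,fy=4,interpolation=cv2.INTER_CUBIC))
E
```

```text
tcp bed [-100.1 -130.4] z -13.9 phi -19.96 F [ 0.1 -0.   0.7] t 10.775
```

View pics/w9.png

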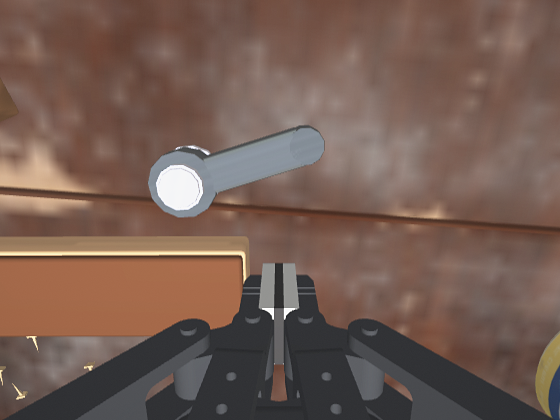

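View pics/side9.png

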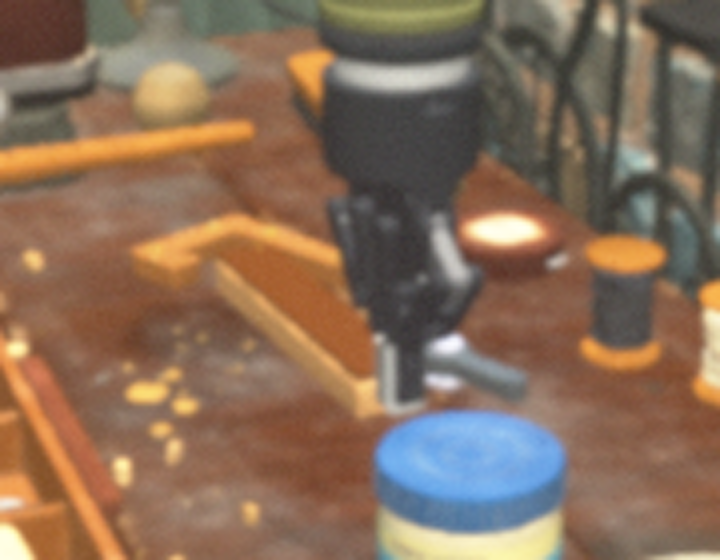

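```bash
cat >> h.py <<'E'
def barR(f,FR,F2,NR,N2):
    i=load(f); P=[w2b(ray("w",*q,.024,i)) for q in (FR,F2,NR,N2)]
    u=lambda a:a/np.linalg.norm(a)
    d=u(u(P[1]-P[0])+u(P[3]-P[2])); m=(P[0]+P[2])/2; c=m+92.5*d
    print("right corners",P[0].round(1),P[2].round(1),"angles",[(-np.degrees(np.arctan2(*v))).round(2) for v in (P[1]-P[0],P[3]-P[2])],"C",c.round(1)); return c,-np.degrees(np.arctan2(*d))
E
python3 - <<'E'
from h import *
barR("w9.npz",(245,256.5),(2,256),(243,335),(2,335.5))
E
```

```text
right corners [ -77.8 -126.3] [-109.5 -113. ] angles [np.float64(-20.03), np.float64(-19.74)] C [-62.2 -32.7]
```

Request:
apply_moves(steps="0 -0.4 0 0 0 0;0 -0.4 0 0 0 0;0 -0.4 0 0 0 0;0 -0.4 0 0 0 0;0 -0.4 0 0 0 0;0 -0.4 0 0 0 0;0 -0.4 0 0 0 0;0 -0.4 0 0 0 0;0 0 0 0 0 0")

```text
t: 12.0
position: [0.5505, -0.3741, -0.014]
orientation: [-75.1, 90.0, 109.3]
wrist_force: [-0.6, -0.3, -0.7]
grip_width: 0.001
```

```bash
python3 snap.py w10;  python3 - <<'E'
from h import *
p,d=env.read_camera("side"); cv2.imwrite("pics/side10.png",cv2.resize(p[140:280,180:360,::-1],None,fx=4,fy=4,interpolation=cv2.INTER_CUBIC))
E
```

```text
tcp bed [ -89.3 -100.5] z -14.0 phi -19.97 F [-0.6 -0.3 -0.7] t 12.0
```

View pics/w10.png

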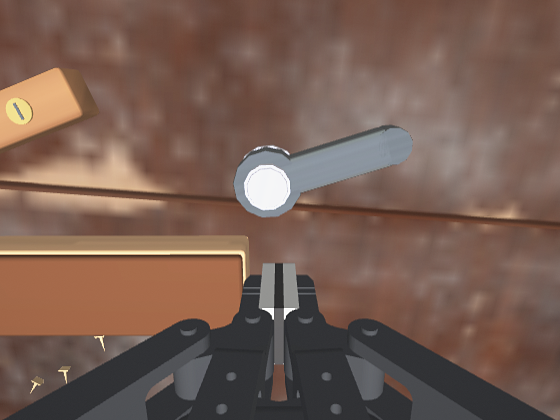

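View pics/side10.png

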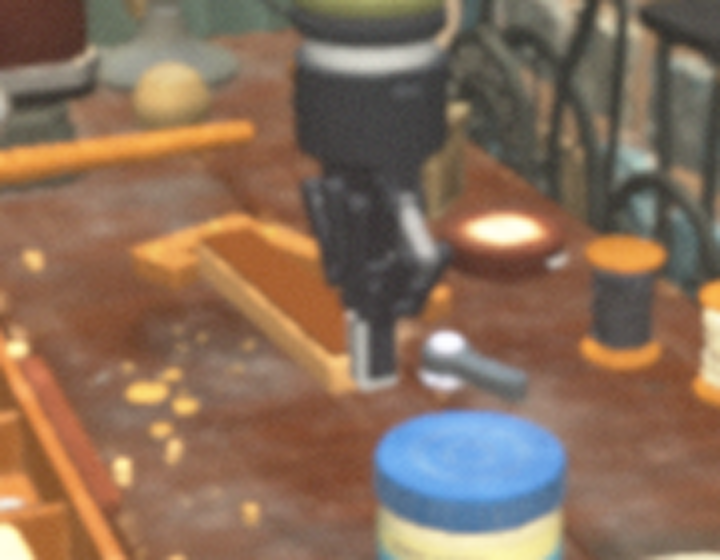

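```bash
python3 - <<'E'
from h import *
C=np.array([-51.4,-2.8]);a=np.radians(-20); bx=np.array([np.cos(a),np.sin(a)]); by=np.array([-np.sin(a),np.cos(a)]); s=lambda x,y:C+x*bx+y*by
go([(*s(-2,-117),-14,-20),(*s(-2,-117),100,-20),(*s(-38,0),100,-20),(*s(-38,-70),-14,-20)])
E
```

```text
tcp bed [ -89.4 -100.8] z -14.0 phi -19.99 F [-0.4 -0.   0.7] t 12.1
turn 0.0  then shift 0.00 1.19 -0.02
turn 0.0  then shift -11.40 -0.00 -0.00
turn 0.0  then shift 0.00 -11.70 3.60
turn 0.0  then shift 11.40 7.00 -0.00
```

Request:
apply_moves(steps="0 0.6 0 0 0 0;0 0.6 0 0 0 0;-4 0 0 0 0 0;-5 0 0 0 0 0;-2.4 -4 1.2 0 0 0;0 -4 1.2 0 0 0;0 -3.7 1.2 0 0 0;0 0 0 0 0 0")

```text
t: 13.1
position: [0.5063, -0.2702, 0.1004]
orientation: [-81.7, 90.0, 102.9]
wrist_force: [0.5, -1.1, -0.2]
grip_width: -0.001
```

```bash
python3 snap.py w11
```

```text
tcp bed [-86.6  12.4] z 100.4 phi -19.79 F [ 0.5 -1.1 -0.2] t 13.1
```

View pics/w11.png

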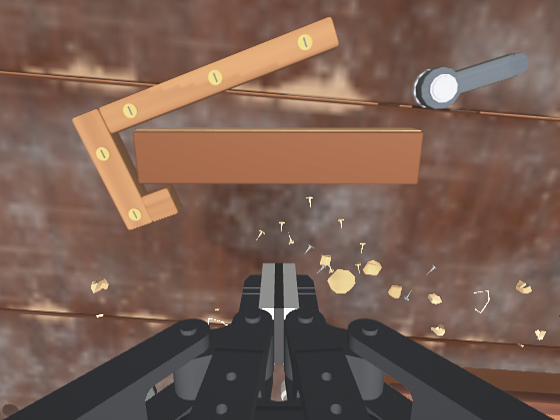

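```bash
python3 - <<'E'
from h import *
im=cv2.imread("pics/w11.png")[90:240,60:230]; cv2.imwrite("pics/w11z.png",cv2.resize(im,None,fx=4,fy=4,interpolation=cv2.INTER_CUBIC))
C,ph=bar4("w11.npz",(135,131),(421.5,131.5),(418.5,183.5),(139.5,182.5))
E
```

```text
C [-51.7  -1.2] phi -19.89 res mm [[0.2, 0.7], [-0.6, -1.2], [0.5, 0.6], [-0.0, -0.1]]
```

View pics/w11z.png

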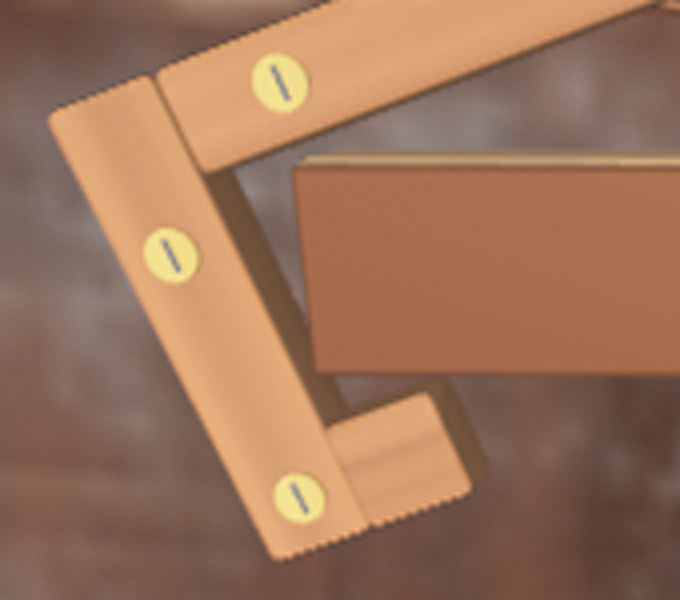

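```bash
python3 - <<'E'
from h import *
C=np.array([-51.7,-1.2]);a=np.radians(-19.9); bx=np.array([np.cos(a),np.sin(a)]); by=np.array([-np.sin(a),np.cos(a)]); s=lambda x,y:C+x*bx+y*by
A=s(-36,-70); print(A, s(-29.5,-70))
go([(*A,100,-19.8),(*A,-14,-19.8)])
p0=s(-29.5,-70)
seq=[(*p0,-14,-19.8)]
for k in range(1,9):
    f=-19.8+2.2*k; t=np.radians(f); # pivot about left end (near-left corner kept roughly)
    # C interpolates
    c=C+(np.array([-26,0.5])-C)*k/9; b_x=np.array([np.cos(t),np.sin(t)]); b_y=np.array([-np.sin(t),np.cos(t)])
    seq.append((*(c-29.5*b_x-70*b_y),-14,f))
print(np.round(seq,1)); go(seq,(*A,-14,-19.8))
E
```

```text
[-109.37694109  -54.76650508] [-103.26506826  -56.97897216]
tcp bed [-87.3  10.1] z 100.5 phi -19.92 F [ 0.5 -0.5  0.1] t 13.15
turn -0.1  then shift 0.05 6.85 -0.12
turn 0.0  then shift 11.40 -0.00 -0.00
[[-103.3  -57.   -14.   -19.8]
 [ -98.1  -58.8  -14.   -17.6]
 [ -93.   -60.5  -14.   -15.4]
 [ -87.8  -62.   -14.   -13.2]
 [ -82.6  -63.5  -14.   -11. ]
 [ -77.3  -64.9  -14.    -8.8]
 [ -71.9  -66.2  -14.    -6.6]
 [ -66.5  -67.4  -14.    -4.4]
 [ -61.   -68.5  -14.    -2.2]]
turn 0.0  then shift 0.00 0.00 -0.65
turn -2.2  then shift 0.00 0.02 -0.55
turn -2.2  then shift 0.00 0.02 -0.54
turn -2.2  then shift 0.00 0.03 -0.54
turn -2.2  then shift 0.00 0.05 -0.54
turn -2.2  then shift 0.00 0.06 -0.55
turn -2.2  then shift 0.00 0.07 -0.55
turn -2.2  then shift 0.00 0.08 -0.55
turn -2.2  then shift 0.00 0.09 -0.55
```

Request:
apply_moves(steps="0 3.5 -0.1 0 0 0;0 3.3 0 0 0 0;5 0 0 0 0 0;4 0 0 0 0 0;2.4 0 0 0 0 0;0 0 -0.6 0 0 0;0 0 -0.5 -2.2 0 0;0 0 -0.5 -2.2 0 0;0 0 -0.5 -2.2 0 0;0 0 -0.5 -2.2 0 0;0 0 0 0 0 0")

```text
t: 14.52
position: [0.5393, -0.3371, -0.0137]
orientation: [170.3, 89.9, 3.6]
wrist_force: [-0.2, -0.5, -0.0]
grip_width: -0.0
```

```bash
python3 snap.py w12
```

```text
tcp bed [-84.1 -62.2] z -13.7 phi -11.13 F [-0.2 -0.5 -0. ] t 14.525
```

View pics/w12.png

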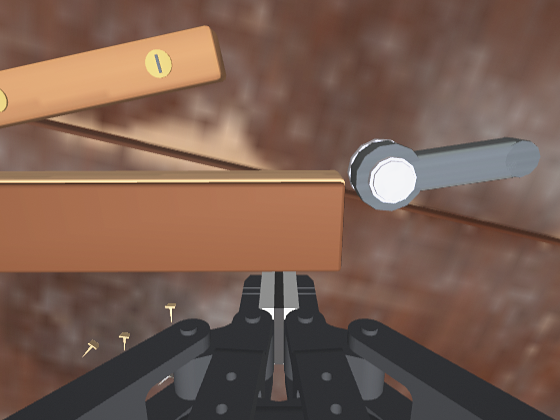

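```bash
python3 - <<'E'
from h import *
print(barR("w12.npz",(344,182.5),(2,183),(341,271.5),(2,271)))
print([w2b(ray("w",u,v,.022,load("w12.npz"))).round(1) for u,v in [(387,178),(393,181)]])
E
```

```text
right corners [-42.1 -94.9] [-76.1 -89. ] angles [np.float64(-11.02), np.float64(-11.19)] C [-41.3  -1.2]
(array([-41.31595939,  -1.18520869]), np.float64(-11.10495762736037))
[array([ -44. , -110.4]), array([ -45.5, -112.4])]
```

Request:
apply_moves(steps="0 0 -0.5 -2.2 0 0;0 0.1 -0.5 -2.2 0 0;0 0.1 -0.5 -2.2 0 0;0 0.1 -0.5 -2.2 0 0;0 0 -0.4 -2.2 0 0;0 0 0 0 0 0")

```text
t: 15.32
position: [0.5629, -0.3327, -0.014]
orientation: [-178.0, 90.0, 26.2]
wrist_force: [0.5, -0.2, -0.0]
grip_width: -0.0
```

```bash
python3 snap.py w13
```

```text
tcp bed [-60.9 -68. ] z -14.0 phi -0.14 F [ 0.5 -0.2 -0. ] t 15.325
```

View pics/w13.png

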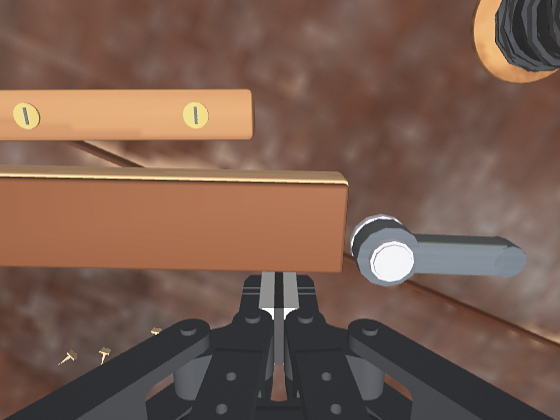

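Request:
apply_moves(steps="0 0 1.2 0 0 0;0 -2 0 0 0 0;0.2 -2 0 0 0 0;0 -2.3 0 0 0 0;0 0 0 0 0 0;0 0 0 0 0 0;0 0 -0.5 0 0 0;0 0 -0.5 0 0 0;0 0 -0.5 0 0 0;0 0 -0.5 0 0 0;0 0 -0.4 0 0 0;0 0 0 0 0 0", hand=6)

```text
t: 16.88
position: [0.548, -0.2703, -0.016]
orientation: [178.5, 90.0, 22.7]
wrist_force: [-0.8, 0.3, 0.4]
grip_width: 0.705
```

```bash
python3 snap.py w14
```

```text
tcp bed [-48.7  -5. ] z -16.0 phi -0.17 F [-0.8  0.3  0.4] t 16.875
```

View pics/w14.png

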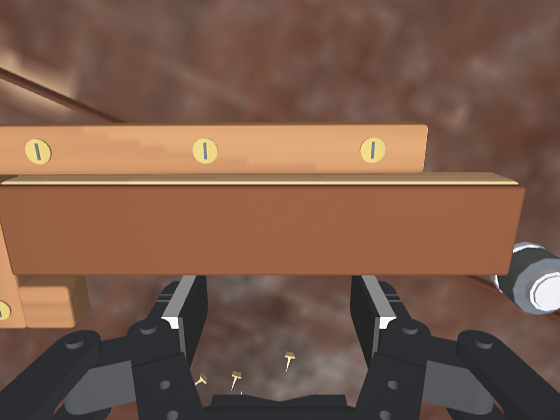

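Request:
apply_moves(steps="0 0 -0.1 0 0 0;0 0 -0.1 0 0 0;0 0 -0.1 0 0 0;0 0 0 0 0 0")

```text
t: 17.42
position: [0.5498, -0.2699, -0.016]
orientation: [12.7, 90.0, -143.1]
wrist_force: [-2.0, -0.8, 0.8]
grip_width: 0.704
```

```bash
python3 snap.py w15; python3 - <<'E'
from h import *
im=cv2.imread("pics/w15.png")[110:330,:]; cv2.imwrite("pics/w15z.png",cv2.resize(im,None,fx=1.42,fy=2.5,interpolation=cv2.INTER_CUBIC))
E
```

```text
tcp bed [-46.9  -5.4] z -16.0 phi -0.21 F [-2.  -0.8  0.8] t 17.425
```

View pics/w15z.png

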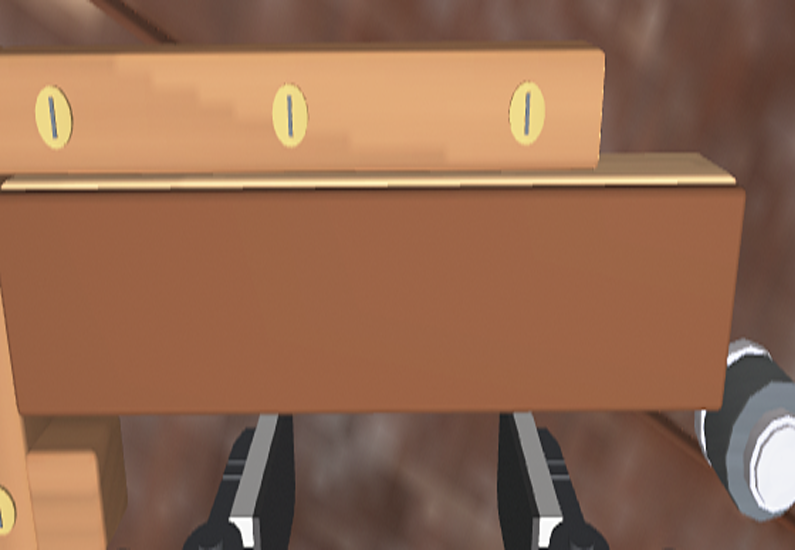

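```bash
python3 - <<'E'
from h import *
bar4("w15.npz",(0.5,186.5),(523,186),(508.5,273.6),(14,274.8))
go([(-70,-5,-14,0),(-70,-5,60,0),(-20,-160,60,0),(-16,-150,-14,0)])
E
```

```text
C [-17.1  -0.3] phi -0.11 res mm [[-0.1, 2.7], [-0.0, -1.9], [-0.1, -0.7], [0.2, -0.0]]
tcp bed [-46.9  -5.4] z -16.0 phi -0.21 F [-1.9 -1.7  0.2] t 17.475
turn -0.2  then shift -0.20 -0.04 2.31
turn 0.0  then shift -7.40 -0.00 -0.00
turn 0.0  then shift 0.00 15.50 -5.00
turn 0.0  then shift 7.40 -1.00 -0.40
```

```bash
cat >> h.py <<'E'
def btn(ths,extra=0,r=36):
    P=np.array([-46,-113.]); out=[]
    for t in ths:
        t=np.radians(t); u=np.array([-np.sin(t),np.cos(t)]); v=np.array([-np.cos(t),-np.sin(t)])
        out.append(P+r*u+v*(7+11.5*abs(v[0])+9.8*abs(v[1])+extra))
    return out
E
python3 - <<'E'
from h import *
b=btn(range(180,-1,-10)); print(np.round(b,1).tolist()); 
print((np.diff(b,axis=0)/10).round(2).tolist())
E
```

```text
[[-27.5, -149.0], [-32.5, -151.9], [-38.4, -154.1], [-45.1, -155.1], [-52.2, -154.8], [-59.5, -152.9], [-66.6, -149.4], [-72.9, -144.2], [-78.2, -137.6], [-82.0, -129.8], [-84.7, -125.1], [-86.7, -119.6], [-87.8, -113.4], [-87.7, -106.6], [-86.1, -99.6], [-82.9, -92.8], [-78.2, -86.4], [-72.0, -81.0], [-64.5, -77.0]]
[[-0.5, -0.29], [-0.59, -0.21], [-0.66, -0.1], [-0.71, 0.03], [-0.73, 0.19], [-0.71, 0.35], [-0.64, 0.52], [-0.53, 0.66], [-0.38, 0.78], [-0.27, 0.47], [-0.2, 0.55], [-0.11, 0.62], [0.01, 0.68], [0.16, 0.7], [0.31, 0.69], [0.47, 0.63], [0.62, 0.54], [0.75, 0.4]]
```

Request:
apply_moves(steps="0 0 1.2 0 0 0;0 0 1.2 0 0 0;-4 0 0 0 0 0;-3.5 0 0 0 0 0;0 4 -1 0 0 0;0 4 -1.2 0 0 0;0 4 -1.5 0 0 0;0 2.6 -1.4 0 0 0;0 0 0 0 0 0;0 0 0 0 0 0", hand=0)

```text
t: 18.73
position: [0.6336, -0.3912, 0.0586]
orientation: [-65.2, 89.9, 139.0]
wrist_force: [0.0, 0.5, -0.4]
grip_width: 0.003
```

```bash
python3 snap.py w16; python3 -c "
from h import *
go([(-19,-149,60,-0.2)])"
```

```text
tcp bed [ -20.6 -150.4] z 58.6 phi -0.2 F [ 0.   0.5 -0.4] t 18.725
tcp bed [ -20.5 -150.3] z 58.9 phi -0.19 F [-0.   0.2 -0.3] t 18.775
turn 0.0  then shift -0.11 -0.13 -0.15
```

View pics/w16.png

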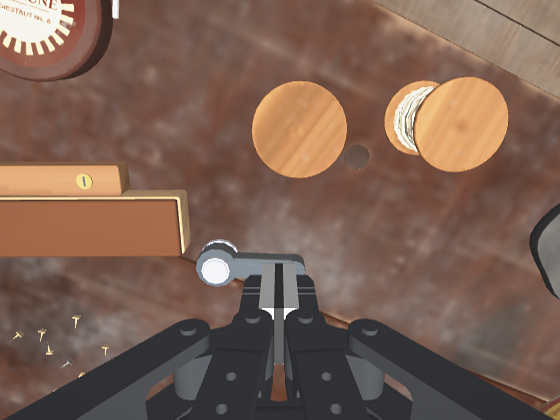

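```bash
python3 -c "
from h import *
i=load('w16.npz')
for q in [(240,252),(280,254),(298,256),(304,265),(216,268)]: print(q,w2b(ray('w',*q,.0175,i)).round(1))
go([(-17,-149,60,-0.2),(-17,-149,-14,-.2)])"
```

```text
(240, 252) [ -34.6 -128.1]
(280, 254) [ -36.  -152.2]
(298, 256) [ -37.3 -163.1]
(304, 265) [ -43.3 -166.8]
(216, 268) [ -45.2 -113. ]
tcp bed [ -20.5 -150.3] z 58.9 phi -0.19 F [-0.   0.2 -0.3] t 18.775
turn 0.0  then shift -0.11 -0.13 -0.35
turn 0.0  then shift 7.40 -0.00 -0.00
```

Request:
apply_moves(steps="0 -0.1 -0.4 0 0 0;3 0 0 0 0 0;2.4 0 0 0 0 0;1.9 0 0 0 0 0;0 0 0.5 0 0 0;0 0 0.5 0 0 0;0 0.3 0.5 0 0 0;0 0.2 0.6 0 0 0;0 0.1 0.7 0 0 0;0 0 0.7 0 0 0;0 -0.2 0.7 0 0 0;0 -0.4 0.7 0 0 0;0 -0.5 0.6 0 0 0;0 0 0 0 0 0")

```text
t: 20.52
position: [0.5845, -0.4072, -0.014]
orientation: [-16.2, 89.9, -172.0]
wrist_force: [0.2, -0.6, 0.1]
grip_width: 0.005
```

```bash
python3 snap.py w17
```

```text
tcp bed [ -71.9 -144.7] z -14.0 phi -0.22 F [ 0.2 -0.6  0.1] t 20.525
```

View pics/w17.png

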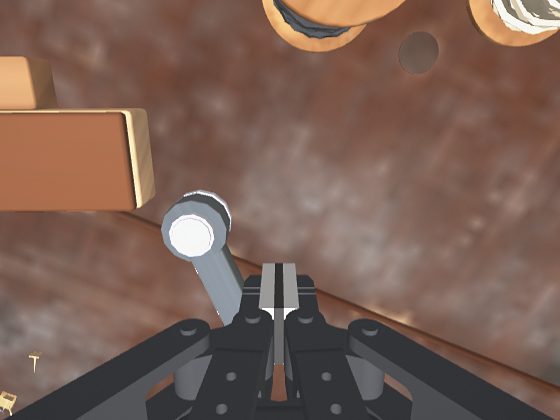

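Request:
apply_moves(steps="0 -0.7 0.5 0 0 0;0 -0.8 0.4 0 0 0;0 -0.5 0.3 0 0 0;0 -0.5 0.2 0 0 0;0 -0.6 0.1 0 0 0;0 -0.7 0 0 0 0;0 -0.7 -0.2 0 0 0;0 -0.7 -0.3 0 0 0;0 -0.6 -0.5 0 0 0;0 0 0 0 0 0")

```text
t: 21.82
position: [0.5578, -0.3547, -0.0141]
orientation: [-111.9, 89.9, 92.4]
wrist_force: [0.5, -0.4, -0.3]
grip_width: 0.0
```

```bash
python3 snap.py w18
```

```text
tcp bed [-74.6 -85.9] z -14.1 phi -0.11 F [ 0.5 -0.4 -0.3] t 21.825
```

View pics/w18.png

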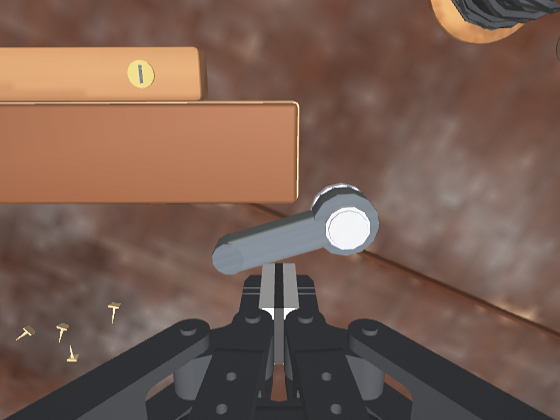

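Request:
apply_moves(steps="0 -0.4 -0.3 0 0 0;0 -0.4 -0.3 0 0 0;0 0 -0.3 0 0 0;0 0 -0.2 0 0 0;0 0 0 0 0 0")

```text
t: 22.5
position: [0.5643, -0.3442, -0.014]
orientation: [-179.9, 90.0, 24.2]
wrist_force: [-0.1, -0.4, -1.4]
grip_width: -0.0
```

```bash
python3 snap.py w19
```

```text
tcp bed [-64.3 -79. ] z -14.0 phi -0.19 F [-0.1 -0.4 -1.4] t 22.5
```

View pics/w19.png

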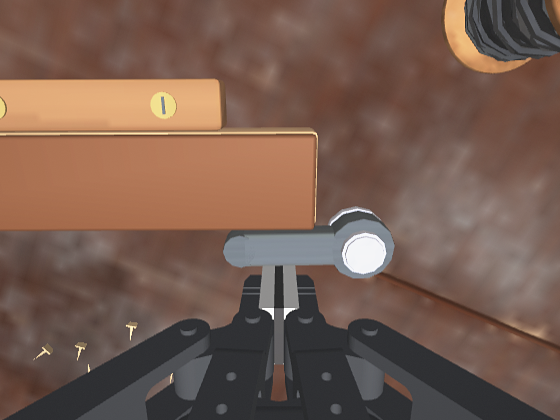

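Nearly closed; press to the stop in small steps.

Request:
apply_moves(steps="0 0 -0.1 0 0 0;0 0 -0.1 0 0 0;0 0 -0.1 0 0 0;0 0 0 0 0 0")

```text
t: 23.05
position: [0.565, -0.3441, -0.0141]
orientation: [-15.0, 89.8, -170.9]
wrist_force: [-4.7, -0.5, 2.7]
grip_width: -0.002
```

```bash
python3 snap.py w20
```

```text
tcp bed [-63.6 -79.2] z -14.1 phi -0.26 F [-4.7 -0.5  2.7] t 23.05
```

Force of about 5 N at the stop. Back off, rise and check from above.

Request:
apply_moves(steps="0 0 0.8 0 0 0;0 0 1.2 0 0 0;-4 0 0 0 0 0;-5 -2 0 0 0 0;-4 -3 0 0 0 0;0 0 0 0 0 0;0 0 0 0 0 0")

```text
t: 23.98
position: [0.5275, -0.3064, 0.1157]
orientation: [57.8, 90.0, -98.1]
wrist_force: [-0.2, -0.2, -1.2]
grip_width: -0.004
```

```bash
python3 snap.py w21
```

```text
tcp bed [-82.3 -29.4] z 115.7 phi -0.23 F [-0.2 -0.2 -1.2] t 23.975
```

View pics/w21.png

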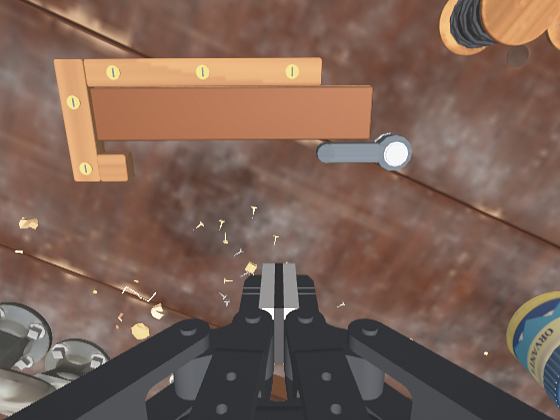

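```bash
python3 - <<'E'
from h import *
im=cv2.imread("pics/w21.png")[50:190,50:420]; cv2.imwrite("pics/w21z.png",cv2.resize(im,None,fx=2.16,fy=2.16*1.5,interpolation=cv2.INTER_CUBIC))
bar4("w21.npz",(89,87),(372,86.5),(370.5,137.5),(93,138.5))
i=load("w21.npz"); f=lambda q,z:w2b(ray("w",*q,z,i))
P=f((396,153.5),.022); a=f((322,153),.0175); print("post",P,"tip centre approx",a,"theta",np.degrees(np.arctan2(-(a-P)[0],(a-P)[1])))
l=[f(q,.0175) for q in [(327,143.5),(378,142.5),(327,162.5),(378,162.5)]]
print([np.degrees(np.arctan2(-(l[k]-l[k+1])[0],(l[k]-l[k+1])[1])).round(2) for k in (0,2)],np.round(l,1).tolist())
E
```

```text
C [-17.5   1.2] phi -0.09 res mm [[0.2, -0.0], [0.2, 0.6], [-0.3, 2.0], [-0.1, -2.5]]
post [ -45.38267708 -112.33134498] tip centre approx [-45.53949425 -61.2918883 ] theta 0.17603896933320237
[np.float64(0.9), np.float64(-0.21)] [[-38.9, -64.6], [-38.3, -100.4], [-52.3, -65.1], [-52.5, -101.5]]
```

View pics/w21z.png

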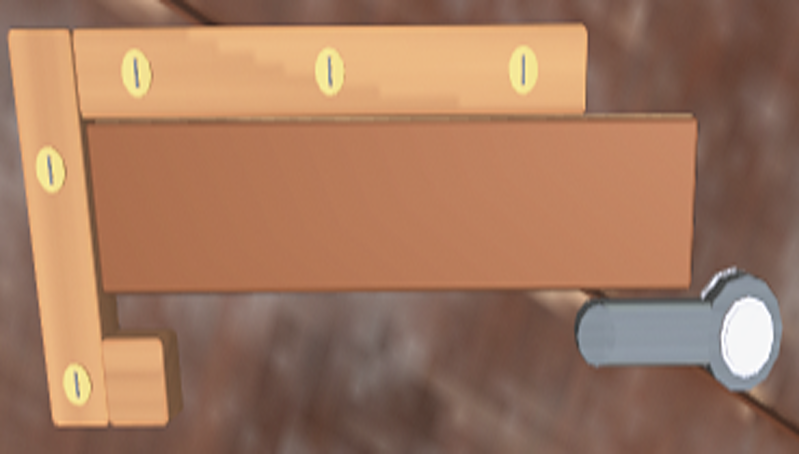

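```bash
python3 -c "
from h import *
print(env.finish_job(), env.state()['t'])"
```

```text
the job is handed in; nothing more can be done
the job is handed in; nothing more can be done
```

The strop is home in its cleats, the turn-button is closed against it, and I have handed the job in at about 24 s. One early event could still count as a failure.

**What I did:** I pushed the left end forward until the bar lay about 20° askew, then pushed the bar forward with two fingers. I slid it lengthwise behind the lip, swung the right end in past the post, and squared it against the fence. Then I swept the button round by the robot's side to its stop.

**Last checks:** These come from the final wrist picture, after backing off.
- **Strop:** centre at x -17.5, y +1.2 mm in the cleats' frame, skew -0.1°. The judged limits are -21.5 to -14.5 mm, ±7.5 mm and 2°.
- **Button:** about 0.00 to 0.02 rad, with roughly 5 N felt at the stop. The limit is 0.12 rad.
- **Robot:** the arm stood clear and touched nothing.
- **Bystanders:** I did not re-measure them, but the arm never went near them at finger height.

**What disagreed:**
- **Fingertip height:** both the wrist and side cameras showed the shut fingertips about 20 mm above the reported TCP. I corrected for this by working with the TCP below zero.
- **Possible grasp-rule breach:** before I noticed, one first push with the TCP reported at z = +6 mm passed over the strop without touching it. If the judged grasp point is taken from the reported TCP, it was then about 25 mm high and inside the forbidden zone. If it is taken from the tips I saw, it was about 45 to 50 mm high and clear.
- **Leather face:** it measured about 5 mm shorter and 2.4 mm narrower than the bar. I took this as an inset of the leather.

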